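# Turn the binder divider to the next method

## Task

The method binder lies open on the lab bench. Turn its top divider, the grey leaf with the tab, over the rings from the right-hand pile onto the left-hand pile, so that it lies flat there. Push it over gently with the fingers, without pinching or flinging it, and leave the binder, the bottles and the flask where they are.

Things in the scene. Friction and masses are not known exactly. Their poses are not given: they have to be found in the camera images.
- binder: Open dark-blue ring binder, flat and loose on the bench, 1.6 kg, 236 mm along the spine, 414 mm across. Origin: middle of the spine, on the bench. x runs along the spine away from the robot (yaw up to 17 degrees), y to the left pile, z up. Covers 3 mm thick, out to y = +-207 mm. Right pile: solid sheets, y = -13 to -161 mm at its foot, -20 to -168 mm at its top, z = 32 mm, 208 mm along x.
- ring_axis (a point): Middle of the common axis of the four steel rings (radius 30 mm, tops 66 mm above the bench), 34 mm above the binder's origin; axes as the binder's. The top divider turns about this axis.
- divider (a joint): Angle of the top divider about the ring axis: 0 = flat on the right pile (binder's -y), pi/2 = upright, pi (3.14) = flat on the left pile (+y). It swings freely over the rings with slight drag and falls to whichever side it leans (from upright in about a second).
- divider_tab (a point): Centre of the tab of the top divider, a rigid grey 110 g plastic leaf 3 mm thick, 224 mm along the spine, ending 181 mm from the ring axis. The tab, 45 mm along the spine, sticks out 18 mm further. This point: 188 mm from the axis, x = -40 mm in the binder. At the start 29 mm of air lies between tab and cover. Axes fixed to the leaf: x along the spine, y from tab to rings, z up at joint 0.
- left_pile (a point): Centre of the top of the left pile, where the divider is to lie: solid sheets 148 by 208 mm, top 32 mm above the bench; axes as the binder's. The fixed tabs of two dividers turned earlier stick out of this pile's outer side, to 195 mm from the ring axis, at x = +22 and +72 mm in the binder.
- amber_bottle: Standing amber glass bottle with black cap, 42 mm across, 85 mm high, near the binder. Origin at the centre of its foot, z up. To be left alone.
- dropper_bottle: Standing slim white dropper bottle, 31 mm across, 78 mm high, near the binder. Origin at the centre of its foot, z up. To be left alone.
- flask: Standing small conical glass flask, 54 mm across, 75 mm high, near the binder. Origin at the centre of its foot, z up. To be left alone.
- reagent_bottle: Standing clear reagent dropper bottle with white cap, 35 mm across, 70 mm high, near the binder. Origin at the centre of its foot, z up. To be left alone.

How it is judged:
On the way:
1. the divider has been raised off the right pile (value of joint divider above 0.5 rad), for 0.05 s.
At the end, for the whole second after the job is handed in: The divider lies flat on the left pile (joint above 3.08 rad, within 0.06 rad of flat) and at rest; the binder lies flat within 30 mm of where it was; each of the four vessels stands within 20 mm of where it was (value of joint divider above 3.08 rad and not (velocity of joint divider above 0.1 rad/s) and distance of binder from where it was at the start of the episode below 0.03 m and angle between binder's own z axis and vertical below 0.03 rad and distance of each of amber_bottle, dropper_bottle, flask, reagent_bottle from where it was at the start of the episode below 0.02 m); the robot touches nothing.
It fails at once if the divider is pinched: the leaf or its tab is held between the fingers, round the grasp point (z of the grasp point in the frame of divider_tab between -0.004 and 0.004 m and ((x of the grasp point in the frame of divider_tab between -0.022 and 0.022 m and y of the grasp point in the frame of divider_tab between -0.009 and 0.009 m) or (x of the grasp point in the frame of divider_tab between -0.07 and 0.15 m and y of the grasp point in the frame of divider_tab between 0.009 and 0.165 m)) and contact force between the fingers and binder above 5 N).
It fails at once if the binder or its divider is squeezed or forced (more than 30 N) (contact force between the fingers and binder above 30 N).
It fails at once if the divider is flung (faster than 9 rad/s) (velocity of joint divider above 9 rad/s).
It fails at once if the binder is shoved, lifted or tipped (distance of binder from where it was at the start of the episode above 0.03 m or angle between binder's own z axis and vertical above 0.06 rad).
It fails at once if a bottle or the flask is tipped, shoved or lifted (distance of any of amber_bottle, dropper_bottle, flask, reagent_bottle from where it was at the start of the episode above 0.02 m or angle between any of amber_bottle, dropper_bottle, flask, reagent_bottle's own z axis and vertical above 0.3 rad).
It also fails if it takes over 43 s, if anything falls off the work surface, if the arm or the gripper's body presses on something with over 40 N, if the wrist force passes 120 N, or if a joint passes its speed limit or range.

## Robot

A 6-joint arm with a two-finger parallel gripper is mounted at the origin on the work surface. World frame = base frame: x ahead of the robot, y to its left, z up, the work surface at z = 0. Lengths are in m, angles in rad, forces in N, time in s.
With the tool pointing down it reaches from about 0.3 to 0.875 m from the base axis. Payload 6.4 kg.
Tool frame: the origin (TCP) lies on the centre line of the jaws, within the pads' length; the fingertips stand 25 mm ahead of it and the grasp point (between the pads) lies 6 mm ahead of it; z points along the fingers, y is the line along which they close (so a half turn about z gives the same grasp; the last joint's range is limited). The gripper opens to 85 mm and grips with 20 to 120 N. Pads are 22 mm wide; open, the fingers measure 114 mm over their backs; the gripper's body (76 mm by 85 mm) begins 54 mm behind the grasp point. The pads swing forward as they close: fully open they stand 13 mm farther back than shut.
Start: joints at [-1.368, 0.181, 1.607, -0, 1.354, -0.206], TCP at [0.229, -0.528, 0.256] pointing down, gripper open.
Joint ranges: [-2.99, 2.99], [-0.89, 2.07], [0.3, 2.58], [-1.14, 4.28], [0, 2.63], [-3.12, 3.12]. Speed limits (rad/s): [2.57, 2.57, 3.01, 3.14, 3.14, 3.14].

## Interface

Orientations are given as a rotation vector (axis times angle).
In Python, from workcell import bot, status, optics gives the robot as it stands. Calls block until the motion is done:
- bot.move_pose(position, orientation): joint-space move of the TCP to a pose.
- bot.move_straight(position, v=0.15, orientation=None, f_stop=None): straight line of the TCP; orientation=None keeps the orientation; v is the mean speed in m/s. With f_stop (N) it stops when the force on the tool has changed by that much, and returns True; else False.
- bot.goto_joints(angles): joint-space move.
- bot.gripper_to(opening, grip_force=None): finger opening in m; grip_force is the grip in N (None keeps the last); returns when the fingers have stopped.
- bot.sleep(seconds).
- bot.inverse_kinematics(position, orientation): joint angles nearest the present ones, or None.
- status.read_state(): the state.
- optics.grab_frame(name): name is "scene" or "top"; returns a dict with "color" (384x512x3 uint8, blue, green, red), "vfov" (degrees; the focal length in pixels is half the picture's height over the tangent of half this angle, whatever the lens; pixels are square), "cx", "cy" (the principal point, pixels), "extrinsics" (4x4, takes a point from world to camera coordinates). Camera axes: x right, y up, looking along -z (the intrinsics and any distortion apply to the point x, -y, -z); pixel columns grow to the right and rows downward; lengths in m; the calibration is good to about 2 mm. A picture is of the moment at which its call begins. There is no depth.
A pose or a line that the arm cannot do raises bot.Unreachable and nothing moves.
- bot.close_job(): hands the job in; it is judged then, once.
The state is a dict: "time": time; "joint_pos": joint angles; "qvel": joint speeds; "tau": joint torques, N m; "tool_pos": TCP position; "eef_rot": TCP orientation; "force": force on the tool from outside, world axes, zero at the start; "ft_torque": the same for the moment, N m; "width": finger opening in m; "finger_force": force on a finger pad.
Only numpy, scipy, OpenCV 4.12 (cv2) and the standard library are available. Lean on these libraries where they do the work, as an engineer would, in place of code of your own. Each camera call takes 0.05 s, during which the arm holds its last target. There are 200 camera calls.

## Working session

There is one attempt and no reset: what is moved stays moved. The work goes in short steps, each a Python script; the robot and the scene stay as the last script left them, time stands still between calls to the robot, and variables do not carry over. Pictures are saved under pics/ and viewed, at most 10 in all, crops included, and the job is handed in when it is done.

```bash
mkdir -p pics; ls; python3 - <<'E'
from workcell import bot,status,optics
import cv2,numpy as np
for n in("top","scene"):
    f=optics.grab_frame(n);cv2.imwrite(f"pics/{n}0.png",f["color"]);print(n,{k:v for k,v in f.items() if k!="color"})
s=status.read_state();print(s)
E
```

```text
pics
top {'vfov': 42.58120036336767, 'cx': 259.8101347008284, 'cy': 193.8339670845004, 'extrinsics': array([[-1.59744431e-01, -9.87158274e-01,  5.07878788e-04,
         3.72256064e-02],
       [ 9.61483250e-01, -1.55473018e-01,  2.26667377e-01,
        -6.28247826e-01],
       [-2.23677616e-01,  3.66971683e-02,  9.73972095e-01,
        -9.00736991e-01],
       [ 0.00000000e+00,  0.00000000e+00,  0.00000000e+00,
         1.00000000e+00]])}
scene {'vfov': 48.23300460199157, 'cx': 257.6016984391553, 'cy': 197.57489530785182, 'extrinsics': array([[ 0.49651342,  0.86800867,  0.00594666, -0.25699806],
       [-0.69180211,  0.39156427,  0.60670196,  0.42223268],
       [ 0.52429406, -0.30534958,  0.79490715, -1.15858921],
       [ 0.        ,  0.        ,  0.        ,  1.        ]])}
{'time': 0.1, 'joint_pos': array([-1.36830375e+00,  1.81490442e-01,  1.60791129e+00, -1.45433457e-06,
        1.35379411e+00, -2.06327000e-01]), 'qvel': array([-6.40360417e-04, -5.99226238e-04, -3.28343861e-03,  7.53575874e-04,
        4.57614290e-04,  4.68246231e-05]), 'tau': array([ 3.61221964e-04, -4.45877516e+01, -3.52236629e+01, -4.51146443e-04,
        4.13938717e-03,  4.77944212e-06]), 'tool_pos': array([ 0.22848486, -0.52715483,  0.2554593 ]), 'eef_rot': array([-3.07461780e+00, -6.37384657e-01, -2.59626618e-06]), 'force': array([-0.56885632, -0.48592783, -0.8671542 ]), 'ft_torque': array([0.04062799, 0.03534318, 0.0013445 ]), 'finger_force': 0.0, 'width': 0.0849358510590583}
```

View pics/top0.png

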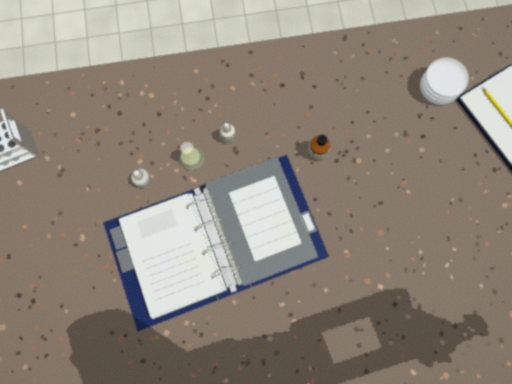

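View pics/scene0.png

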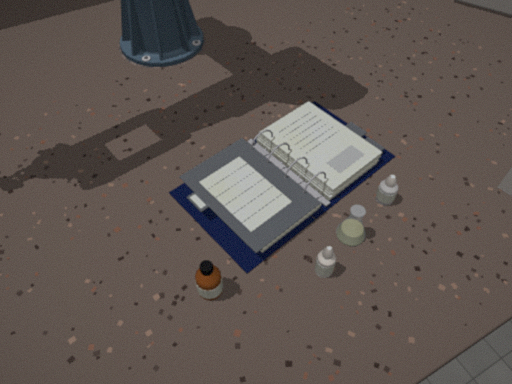

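The top view shows the binder rotated about 17°, with its corners near (105,227), (288,157), (327,258) and (143,325) and the tab at (308,223). The amber bottle's foot is near (319,153). The other vessels are along the binder's far edge, away from the tab's path. Next I'll measure the binder.

```bash
cat > h.py <<'E'
import numpy as np,cv2
def K(f):
    F=f["color"].shape[0]/2/np.tan(np.radians(f["vfov"])/2);return F
def ray(f,px,z):
    F=K(f);px=np.atleast_2d(px);T=f["extrinsics"];R=T[:3,:3];c=-R.T@T[:3,3]
    d=np.c_[(px[:,0]-f["cx"])/F,-(px[:,1]-f["cy"])/F,-np.ones(len(px))]@R
    return c+d*((z-c[2])/d[:,2])[:,None]
def proj(f,P):
    T=f["extrinsics"];q=np.atleast_2d(P)@T[:3,:3].T+T[:3,3];F=K(f)
    return np.c_[f["cx"]+F*q[:,0]/-q[:,2],f["cy"]-F*q[:,1]/-q[:,2]]
E
python3 - <<'E'
from h import *
from workcell import optics
out=[]
for n in("top","scene"):
    f=optics.grab_frame(n);im=f["color"].astype(int);b,g,r=im[...,0],im[...,1],im[...,2]
    m=((b-r>18)&(b-g>18)).astype(np.uint8)
    _,l,st,_=cv2.connectedComponentsWithStats(m);m=np.isin(l,[i for i in range(1,len(st)) if st[i,4]>60])
    if n=="scene": m[:100]=0
    ys,xs=np.nonzero(m);
    P=ray(f,np.c_[xs,ys],0.003)[:,:2]
    rect=cv2.minAreaRect(P.astype(np.float32));print(n,rect);print(cv2.boxPoints(rect))
    # bright tab
    x0,y0=(290,205) if n=="top" else (180,188)
    c=im[y0:y0+35,x0:x0+35].min(2);tm=(c>130).astype(np.uint8)
    _,l,st,ce=cv2.connectedComponentsWithStats(tm);i=1+np.argmax(st[1:,4]);print("tab",st[i],ce[i]+[x0,y0],ray(f,ce[i]+[x0,y0],.0355))
E
```

```text
top ((0.562270998954773, 0.04133787751197815), (0.23553112149238586, 0.4125659763813019), 11.793793678283691)
[[ 0.40482935  0.21919604]
 [ 0.4891537  -0.18466048]
 [ 0.7197126  -0.13652028]
 [ 0.63538826  0.26733625]]
tab [ 10   7  15  21 190] [307.06842105 222.08947368] [[ 0.56131046 -0.15000027  0.0355    ]]
scene ((0.5639777183532715, 0.03953564167022705), (0.23415206372737885, 0.41325315833091736), 11.986560821533203)
[[ 0.4065417   0.21734239]
 [ 0.49236703 -0.18690033]
 [ 0.72141373 -0.13827111]
 [ 0.6355884   0.2659716 ]]
tab [ 10   6  16  14 110] [197.41818182 200.77272727] [[ 0.56300226 -0.15364499  0.0355    ]]
```

```bash
cat > p.py <<'E'
import numpy as np
from scipy.spatial.transform import Rotation as Ro
C0=np.array([.563,.0405,0]);YAW=np.radians(11.9)
B=Ro.from_euler('z',YAW).as_matrix()
W=.05; TIP=.025; L=.199; ZA=.034
def pose(th,psi,s,k,sgn=1,xb=-.04,tip=TIP):
    """TCP pose: leaf angle th, tool angle psi (deg), tip s past the tab edge, k offset of jaw centre above the leaf"""
    t,p=np.radians([th,psi]);d=np.array([0,np.cos(p),-np.sin(p)]);n=np.array([0,np.sin(p),np.cos(p)])
    E=np.array([xb,-L*np.cos(t),ZA+L*np.sin(t)])
    q=E+(s-tip)*d+k*n
    y=sgn*n;R=np.c_[np.cross(y,d),y,d]
    return C0+B@q,Ro.from_matrix(B@R).as_rotvec()
E
python3 - <<'E'
from p import *
from workcell import bot
for lo in (30,40,50):
  for sgn in (1,-1):
    print(lo,sgn)
    for th,k in((0,.027),(45,.027),(90,.027),(110,-.027),(145,-.027),(180,-.027)):
        psi=lo+th*(180-2*lo)/180
        q=bot.inverse_kinematics(*pose(th,psi,.015,k,sgn));print(th,None if q is None else np.round(q,2))
E
```

```text
30 1
0 [-0.74  0.94  1.23  0.55  1.87 -2.62]
45 [-0.57  0.39  1.56  0.36  1.58 -2.42]
90 [-0.12  0.07  1.75  0.    1.31 -1.89]
110 [ 0.05  0.09  1.77 -0.24  1.26 -1.66]
145 [ 0.44  0.35  1.71 -0.64  1.31 -1.09]
180 [ 0.64  0.79  1.54 -0.91  1.5  -0.73]
30 -1
0 [-0.74  0.94  1.23  0.55  1.87  0.52]
45 [-0.57  0.39  1.56  0.36  1.58  0.73]
90 [-0.12  0.07  1.75 -0.    1.31  1.25]
110 [ 0.05  0.09  1.77 -0.24  1.26  1.48]
145 [ 0.44  0.35  1.71 -0.64  1.31  2.05]
180 [ 0.64  0.79  1.54 -0.91  1.5   2.42]
40 1
0 [-0.72  0.84  1.33  0.49  1.72 -2.61]
45 [-0.54  0.35  1.59  0.32  1.52 -2.39]
90 [-0.12  0.07  1.75  0.    1.31 -1.89]
110 [ 0.02  0.08  1.77 -0.2   1.26 -1.69]
145 [ 0.39  0.3   1.74 -0.55  1.26 -1.17]
180 [ 0.59  0.68  1.6  -0.81  1.36 -0.79]
40 -1
0 [-0.72  0.84  1.33  0.49  1.72  0.53]
45 [-0.54  0.35  1.59  0.32  1.52  0.76]
90 [-0.12  0.07  1.75 -0.    1.31  1.25]
110 [ 0.02  0.08  1.77 -0.2   1.26  1.45]
145 [ 0.39  0.3   1.74 -0.55  1.26  1.97]
180 [ 0.59  0.68  1.6  -0.81  1.36  2.35]
50 1
0 [-0.68  0.74  1.42  0.42  1.57 -2.59]
45 [-0.51  0.31  1.62  0.26  1.45 -2.35]
90 [-0.12  0.07  1.75  0.    1.31 -1.89]
110 [ 0.    0.08  1.77 -0.16  1.26 -1.73]
145 [ 0.34  0.26  1.76 -0.45  1.22 -1.26]
180 [ 0.53  0.59  1.67 -0.7   1.23 -0.89]
50 -1
0 [-0.68  0.74  1.42  0.42  1.57  0.56]
45 [-0.51  0.31  1.62  0.26  1.45  0.79]
90 [-0.12  0.07  1.75 -0.    1.31  1.25]
110 [ 0.    0.08  1.77 -0.16  1.26  1.41]
145 [ 0.34  0.26  1.76 -0.45  1.22  1.88]
180 [ 0.53  0.59  1.67 -0.7   1.23  2.25]
```

```bash
python3 - <<'E'
from p import *
from h import *
from workcell import bot,status,optics
out=B@np.array([0,-.065,0])
f=optics.grab_frame("top");print("amber",ray(f,[319,157],0))
q,r=pose(0,40,.013,.025,-1)
bot.gripper_to(W)
bot.move_pose(q+out+[0,0,.12],r)
bot.move_straight(q+out+[0,0,.01],v=.15)
s0=status.read_state();print(s0["width"],s0["force"],s0["time"])
hit=bot.move_straight(q+out+[0,0,-.035],v=.03,f_stop=3)
s=status.read_state();tc=s["tool_pos"];print(hit,s["time"],s["force"])
# predicted height of the outer lower corner at this TCP
za=tc[2]-TIP*np.sin(np.radians(40))-(W/2+.0145)*np.cos(np.radians(40));print("corner z pred at touch",za, "tcp",tc-q-out)
bot.move_straight(tc+[0,0,.008],v=.05)
for n in("scene",):
    f=optics.grab_frame(n);cv2.imwrite("pics/s1.png",cv2.resize(f["color"][110:300,110:350],None,fx=3,fy=3))
E
```

```text
amber [[ 0.7030001 -0.2057246  0.       ]]
0.04982855393831996 [-0.2693196   0.14555701  0.11392973] 3.3
True 4.3333 [ 0.30897512 -0.06541672  4.34730529]
corner z pred at touch -0.008255182007080294 tcp [-1.48177343e-04  7.32105061e-05 -2.27912987e-02]
```

View pics/s1.png

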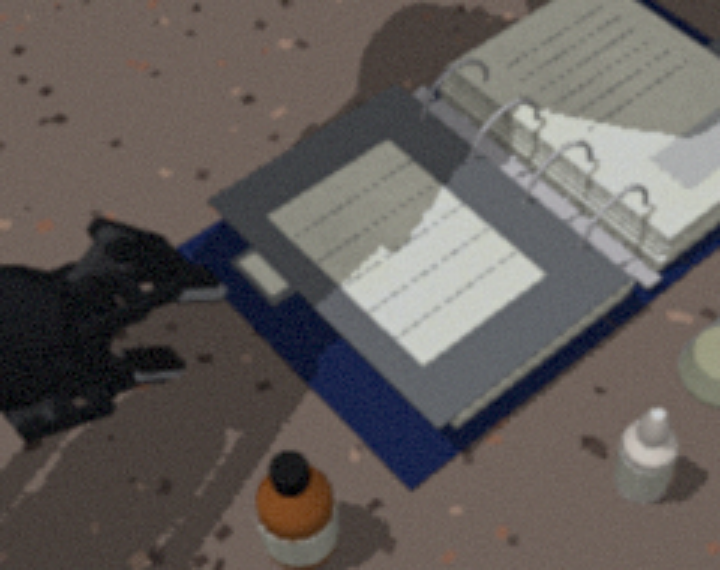

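```bash
sed -i 's/TIP=.025/TIP=.019/' p.py; cat >> p.py <<'E'
LO=40
def psi(th): return LO+th*(180-2*LO)/180
def poseA(th,s=.016): return pose(th,psi(th),s,W/2+.0015,-1)
def poseB(th,s=.016): return pose(th,psi(th),s,-W/2-.0015,-1)
E
python3 - <<'E'
from p import *
from h import *
from workcell import bot,status,optics
q,r=poseA(0);q=q-[0,0,.007]
bot.move_straight(q+B@np.array([0,-.045,0]),v=.1,orientation=r)
print(bot.move_straight(q,v=.06,f_stop=4),status.read_state()["force"])
for th in(0,10,25):
    q,r=poseA(th);h=bot.move_straight(q,v=.05,orientation=r,f_stop=10)
    s=status.read_state();print(th,h,s["force"].round(2),s["time"])
f=optics.grab_frame("scene");cv2.imwrite("pics/s2.png",cv2.resize(f["color"][80:300,100:400],None,fx=2.5,fy=2.5))
E
```

```text
False [ 0.35995432 -0.34689701  0.12361308]
0 False [ 0.6  -1.1  -0.29] 6.3333
10 False [ 0.35 -0.66  0.01] 7.15
25 False [ 0.06 -0.29 -0.91] 8.3083
```

View pics/s2.png

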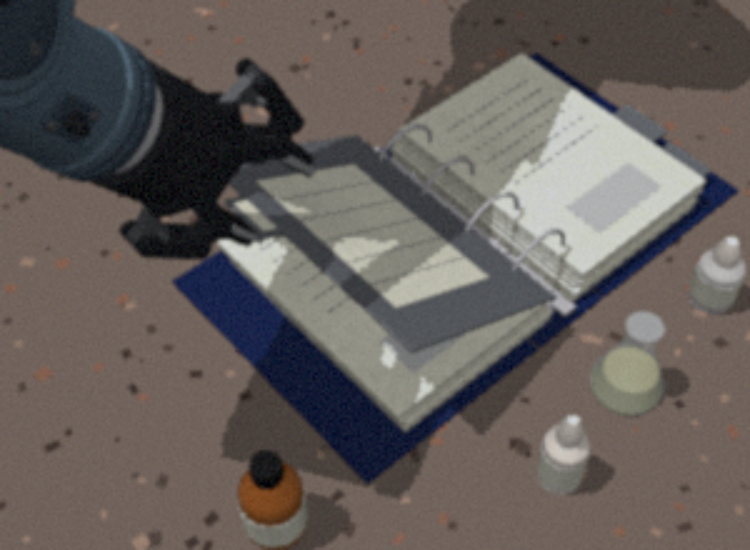

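The leaf is up on the lower finger, with the jaws either side of it and nothing pinched. I'll carry it past upright so it leans on the other finger.

```bash
python3 - <<'E'
from p import *
from h import *
from workcell import bot,status,optics
for P,th,s in((poseA,40,.017),(poseA,55,.018),(poseA,70,.02),(poseA,82,.021),(poseA,90,.021),(poseA,97,.021),(poseB,115,.021)):
    q,r=P(th,s);h=bot.move_straight(q,v=.06 if th<80 else .04,orientation=r,f_stop=10)
    st=status.read_state();print(th,h,st["force"].round(2),st["time"])
    if h: break
f=optics.grab_frame("scene");cv2.imwrite("pics/s3.png",cv2.resize(f["color"][0:300,100:450],None,fx=2,fy=2))
E
```

```text
40 False [0.96 0.21 0.02] 9.35
55 False [-0.13 -0.04 -0.24] 10.35
70 False [ 0.03 -0.47  0.23] 11.35
82 False [1.2  0.36 0.55] 12.5333
90 False [ 1.04 -0.35  0.11] 13.375
97 False [ 0.15 -0.83 -0.  ] 14.1333
115 False [-0.06 -0.29 -0.28] 14.575
```

View pics/s3.png

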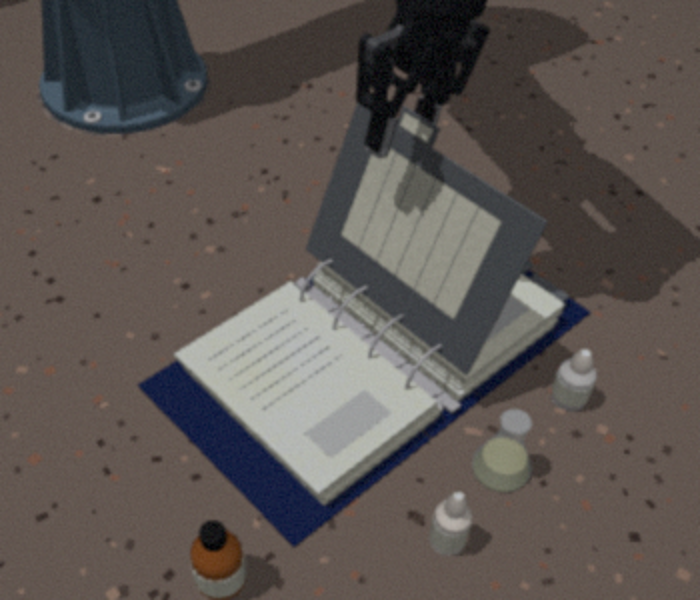

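The leaf is past upright and resting on the left finger. I'll lower it to flat, drop the finger clear and withdraw.

```bash
python3 - <<'E'
from p import *
from h import *
from workcell import bot,status,optics
for th,s in((128,.02),(140,.019),(155,.017),(168,.016),(180,.015)):
    q,r=poseB(th,s);h=bot.move_straight(q,v=.06,orientation=r,f_stop=10)
    st=status.read_state();print(th,h,st["force"].round(2),st["time"])
    if h: break
else:
    print(bot.move_straight(q-[0,0,.006],v=.04,f_stop=5))
    q=q-[0,0,.006]+B@np.array([0,.07,0]);print(bot.move_straight(q,v=.06,f_stop=6))
    bot.move_straight(q+B@np.array([0,.04,.12]),v=.12)
print(status.read_state()["time"],status.read_state()["force"])
f=optics.grab_frame("scene");cv2.imwrite("pics/s4.png",cv2.resize(f["color"][0:300,100:450],None,fx=2,fy=2))
f=optics.grab_frame("top");cv2.imwrite("pics/t4.png",f["color"])
E
```

```text
128 False [-0.6  -0.72  0.11] 15.5083
140 False [-0.61  0.44 -0.04] 16.3333
155 False [-0.69 -0.29 -0.07] 17.3167
168 False [-0.73  0.52 -0.46] 18.1833
180 False [-0.91  0.68 -0.58] 18.9917
False
False
21.8083 [-1.22085888 -0.64837588 -0.25726352]
```

View pics/s4.png

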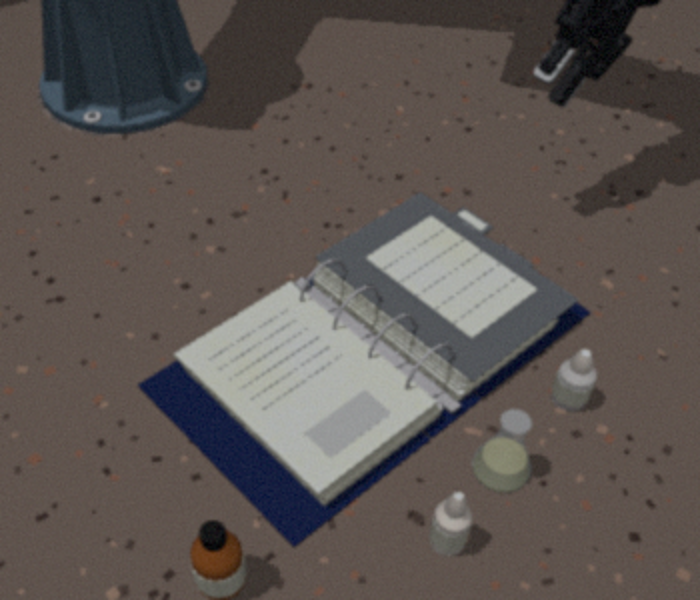

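View pics/t4.png

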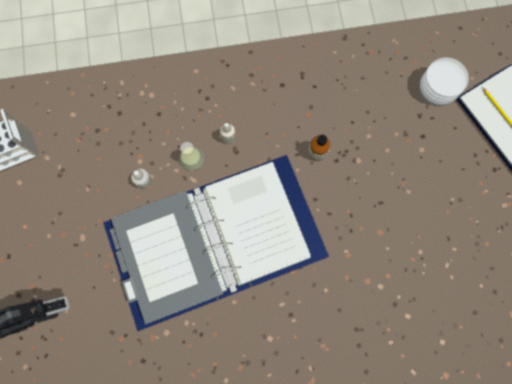

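The divider lies flat on the left pile, with its tab at (129,290) in the top view. The binder and vessels haven't moved, and the gripper is clear of everything.

```bash
python3 -c "
from workcell import bot
bot.sleep(.5);print(bot.close_job())"
```

```text
the job is handed in; nothing more can be done
None
```

The divider is turned over and lies flat on the left pile, the binder and vessels look unmoved in the last pictures, and the job is handed in at about 22 s of the 43 s allowed (no verdict came back).

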